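Load the two aluminium inserts into the mould pockets

TASK

Load the sloping mould plate: take the two aluminium inserts from the blue tray one at a time and drop one gently into each of the two pockets, foot down and lying flat on the pocket floor. Do not hit or press hard on the plate, do not knock the lamp tube above it, and leave the brass insert, the spray can and the brush where they are.

Things in the scene. Friction and masses are not known exactly. Their poses are not given: they have to be found in the camera images.
- stand: Blue fixed stand carrying the mould plate. Base 170 x 240 mm. Origin: centre of its underside on the bench; x from the low front edge of the slope to the high back edge, y along the pair of pockets, z up. Two steel posts (12 mm across, 245 mm high) at x 75, y +-135 mm carry the lamp.
- mould: Steel plate 130x210x24 mm fixed on the stand, sloping 25 degrees, facing up and to the robot. Origin: centre of underside; x up the slope, y along the pair of pockets, z out of the face. 2 round pockets with black floors, 42 wide, 8 deep, side by side at x 0, y +-40 mm. 4 guide pins 18 wide, 22 high at x +-50, y +-90. The face marks if hit or pressed with more than 35 N.
- lamp: White LED tube, 25 mm across, 290 long, fixed on the stand above the plate's back. Origin: its middle; y along it. It is about 140 mm above the pocket floors and 35 mm farther back: a gripper coming straight down on a pocket strikes it, one coming square to the plate clears it. Fragile (10 N).
- tray: Blue fixed tray, 200 x 200 mm, rim 14 mm high, walls 4 mm, floor 4 mm above the bench; holds the inserts. Origin: centre of its underside; z up.
- pocket0 (a point): Centre of the floor of the mould pocket on the +y side of the plate; 8 mm below the plate's face. Axes as the mould plate: z square out of the face.
- pocket1 (a point): Centre of the floor of the mould pocket on the -y side of the plate; 8 mm below the plate's face. Axes as the mould plate: z square out of the face.
- insert_a: Bright aluminium insert, one of two alike, standing upright in the tray, 60 g: a round foot 34 mm across and 10 mm high, then a straight neck 22 mm across from 10 to 40 mm, then a cone to the tip at 48 mm. Origin: centre of the foot's underside; z up along the axis.
- insert_b: Bright aluminium insert, one of two alike, standing upright in the tray, 60 g: a round foot 34 mm across and 10 mm high, then a straight neck 22 mm across from 10 to 40 mm, then a cone to the tip at 48 mm. Origin: centre of the foot's underside; z up along the axis.
- brass_insert: Brass disc insert of another kind, 34 mm across and 34 mm high, standing in the same tray; must stay. Origin: centre of its underside.
- spray_can: Green spray can, 52 mm across, 150 mm high, standing on the bench; leave it. Origin: centre of its underside.
- brush: Brush, 180 mm long, lying on the bench near the robot; leave it. Origin: under its middle; x along it.

How it is judged:
By the outcome, as a careful person would: the job done as asked, in the order asked, and still so for the second after the job is handed in, with the robot touching nothing.
It also fails if it takes over 64 s, if anything falls off the work surface, if the arm or the gripper's body presses on something with over 40 N, if the wrist force passes 120 N, or if a joint passes its speed limit or range.

ROBOT

A 7-joint arm with a two-finger parallel gripper is mounted at the origin on the work surface. World frame = base frame: x ahead of the robot, y to its left, z up, the work surface at z = 0. Lengths are in m, angles in rad, forces in N, time in s.
With the tool pointing down it reaches from about 0.35 to 0.9 m from the base axis. Payload 7.2 kg.
Tool frame: the origin (TCP) lies midway between the tips of the shut fingers; the grasp point (between the pads) lies 19 mm behind it; z points along the fingers, y is the line along which they close (so a half turn about z gives the same grasp; the last joint's range is limited). The gripper opens to 85 mm and grips with 20 to 120 N. Pads are 22 mm wide; open, the fingers measure 114 mm over their backs; the gripper's body (76 mm by 85 mm) begins 54 mm behind the grasp point. The pads swing forward as they close: fully open they stand 13 mm farther back than shut.
Start: joints at [1.205, 0.411, -0.013, 1.596, 0.006, 1.134, -0.082], TCP at [0.183, -0.597, 0.231] pointing down, gripper open.
Joint ranges: [-2.95, 2.95], [-0.29, 1.99], [-1.47, 1.44], [0.14, 2.54], [-1.03, 4.17], [0.13, 1.85], [-2.86, 2.86]. Speed limits (rad/s): [2.39, 2.39, 3.01, 3.01, 3.14, 3.14, 3.14].

INTERFACE

Orientations are given as a rotation vector (axis times angle).
In Python, from plant import sensors, imaging, workorder gives the robot as it stands. The module is installed in compiled form; this text tells all that it offers.
- The arm moves only by the tool carry_out, never from a script. Its argument "targets" is one flat list of numbers, 6 for each row, row after row: the shift along the tool's x, y, z scaled (see below), then the turn, a rotation vector about the tool's x, y, z scaled (see below). In form: [x, y, z, ax, ay, az, x, y, z, ax, ay, az, ...]. A call has exactly 5 rows; each row shifts and turns the commanded pose from where the row before left it, along the tool's axes as they then stand; what a row does not reach is not made up. The controller multiplies each number of a shift by 0.02 m and each number of a turn by 5 degrees. A row lasts 1/8 s, in which the tool goes at most 62.5 mm and 10.7 degrees, less where a joint would pass 70% of its speed; a pose out of reach is approached as far as the arm can. A call with a number of a shift or a turn outside -1 to 1 is refused whole. A call with a gripper value outside its range is refused whole. "hand" is the gripper's target within -1 to 1 (shut at 1, half-way at 0, fully open at -1), set as the call begins (left out, the last holds). The fingers move at their own pace and stop on an object; the grip force is fixed at half the most. Time passes only in rows, so rows that do not move let the fingers close, or fill a call up. It gives the time, the measured TCP pose, the force, the opening and the grip force at its end, in the units of the state.
- sensors.get_obs(): the state, without advancing time (a new reading comes with each control period).
- imaging.get_image(name): name is "scene" or "top"; returns the picture (400x640x3 uint8, red, green, blue); there is no depth.
- imaging.get_calibration(name): a dict with "fx", "fy", "cx", "cy" (pixels), "cam_to_world" (4x4, takes a point from camera to world coordinates). Camera axes: x right, y down, z forward; pixel columns grow to the right and rows downward; lengths in m; the calibration is good to about 2 mm. A picture is of the moment at which its call begins. get_calibration takes no time and is no camera call.
- workorder.close_job(): hands the job in; it is judged then, once.
Trained networks look in the newest picture that a camera, given by its name, has taken for a name from the list of things; names that differ only in an ending like _2 or _b are one class to them, and where a whole thing is asked for, a point or a joint stands for the part that bears it (a point fixed in the world has none). Each returns a list of dicts, best first, with "conf" (0 to 1); they miss things now and then, are a little off and sometimes report something else, mostly with a low value. They report only what shows in the picture. A call takes as long as a camera call.
- imaging.cut_out(camera, target): "mask" (400x640 bool, what is visible of it) and "box" ([left, top, width, height] as shares, 0 to 1, of the picture: columns of its width, rows of its height, round what is visible of it).
- imaging.spot_point(camera, target): "at" ([row, column] as shares, 0 to 1, of the picture: columns of its width, rows of its height: a listed point, or the origin of a listed thing).
The state is a dict: "t": time; "q": joint angles; "qvel": joint speeds; "effort": joint torques, N m; "eef_pos": TCP position; "orientation": TCP orientation; "force": force on the tool from outside, world axes, zero at the start; "moment": the same for the moment, N m; "grip_width": finger opening in m; "grasp_force": force on a finger pad.
Only numpy, scipy, OpenCV 4.12 (cv2) and the standard library are available. Lean on these libraries where they do the work, as an engineer would, in place of code of your own. Each camera call takes 0.05 s, during which the arm holds its last target. There are 200 camera calls.

## Working session

There is one attempt and no reset: what is moved stays moved. The work goes in short steps, Python scripts to look and compute and a tool call to move; the robot and the scene stay as the last step left them, time stands still between calls to the robot, and variables do not carry over. Pictures are saved under pics/ and viewed, at most 10 in all, crops included, and the job is handed in when it is done.

Besides the shell and the picture viewer there is one more tool, called as name(argument=value, ...) on one line, values as JSON. carry_out: Moves the arm, as the interface text tells. Its arguments: {"type":"object","properties":{"targets":{"type":"array"},"hand":{"type":"number"}},"required":["targets"]}

```bash
mkdir -p pics; cat > h.py <<'E'
import numpy as np, cv2
from scipy.spatial.transform import Rotation as R
from plant import sensors, imaging, workorder
def ray(cam,u,v):
    c=imaging.get_calibration(cam);T=np.array(c["cam_to_world"])
    d=T[:3,:3]@np.array([(u-c["cx"])/c["fx"],(v-c["cy"])/c["fy"],1]);return T[:3,3],d/np.linalg.norm(d)
def atz(cam,u,v,z):
    o,d=ray(cam,u,v);return o+d*(z-o[2])/d[2]
def tri(rs):
    A=sum(np.eye(3)-np.outer(d,d) for o,d in rs);b=sum((np.eye(3)-np.outer(d,d))@o for o,d in rs)
    p=np.linalg.solve(A,b);return p,[round(1e3*np.linalg.norm((np.eye(3)-np.outer(d,d))@(p-o)),1) for o,d in rs]
def proj(cam,p):
    c=imaging.get_calibration(cam);T=np.linalg.inv(np.array(c["cam_to_world"]));q=T[:3,:3]@np.asarray(p)+T[:3,3]
    return c["fx"]*q[0]/q[2]+c["cx"],c["fy"]*q[1]/q[2]+c["cy"]
E
python3 - <<'E'
from h import *
np.set_printoptions(precision=4,suppress=True)
o=sensors.get_obs();print({k:np.round(v,4) for k,v in o.items()})
for c in("scene","top"):
    im=imaging.get_image(c);cv2.imwrite(f"pics/{c}0.png",im[:,:,::-1])
    K=imaging.get_calibration(c);print(c,K["fx"],K["fy"],K["cx"],K["cy"],np.array(K["cam_to_world"]).tolist())
    for t in["insert_a","pocket0","pocket1","brass_insert","mould","lamp","tray","stand","spray_can","brush"]:
        print(c,t,[(round(r["conf"],2),round(r["at"][1]*640,1),round(r["at"][0]*400,1)) for r in imaging.spot_point(c,t)][:4])
    for t in["insert_a","brass_insert"]:
        print(c,t,[(round(r["conf"],2),np.round(np.array(r["box"])*[640,400,640,400],1)) for r in imaging.cut_out(c,t)][:4])
E
```

```text
{'t': np.float64(0.0), 'q': array([ 1.2048,  0.4119, -0.0127,  1.597 ,  0.0056,  1.1343, -0.0822]), 'qvel': array([0.002 , 0.0013, 0.0008, 0.0004, 0.0006, 0.0001, 0.0008]), 'effort': array([ -0.0012, -60.0642,   0.681 , -29.9423,   0.0136,   0.0105,
        -0.    ]), 'eef_pos': array([ 0.1832, -0.597 ,  0.2304]), 'orientation': array([-3.1053, -0.4659,  0.0005]), 'force': array([-0.0865,  0.3853, -0.0645]), 'moment': array([-0.0218, -0.0177,  0.0231]), 'grasp_force': np.float64(0.0), 'grip_width': np.float64(0.0852)}
scene 366.779856827161 366.779856827161 324.2322182956638 196.9894269055271 [[0.22792108722353754, 0.7031277092535635, -0.673545397489046, 1.059494365987182], [0.9736793068278818, -0.16404604448083235, 0.1582324326595799, -0.08872876757677436], [0.0007651496692011576, -0.691881723830041, -0.7220104533702781, 0.6673538470570723], [0.0, 0.0, 0.0, 1.0]]
scene insert_a [(0.72, 390.1, 238.8), (0.55, 431.2, 243.1)]
scene pocket0 [(0.87, 189.4, 246.2), (0.7, 236.9, 241.4)]
scene pocket1 [(0.87, 189.4, 246.2), (0.7, 236.9, 241.4)]
scene brass_insert [(0.7, 408.7, 274.7)]
scene 
[... 682 characters left out ...]
235411751797, -0.9955945170896345, 1.0280455771784438], [0.0, 0.0, 0.0, 1.0]]
top insert_a [(0.65, 249.6, 186.8), (0.43, 216.8, 169.5)]
top pocket0 [(0.7, 430.4, 183.5), (0.68, 394.4, 177.1)]
top pocket1 [(0.7, 430.4, 183.5), (0.68, 394.4, 177.1)]
top brass_insert [(0.64, 253.5, 139.4), (0.32, 239.6, 168.3)]
top mould [(0.65, 411.2, 176.2), (0.41, 327.7, 124.2)]
top lamp [(0.98, 437.2, 152.3)]
top tray [(0.94, 240.5, 165.9)]
top stand [(0.91, 403.2, 182.0)]
top spray_can [(0.69, 327.5, 123.4), (0.31, 252.1, 188.5)]
top brush []
top insert_a [(0.74, array([214.1, 162. ,  14.1,  10.8])), (0.66, array([246.2, 180. ,  11.4,  12.7]))]
top brass_insert [(0.67, array([250.4, 136.4,   8.5,  10.8]))]
```

View pics/scene0.png

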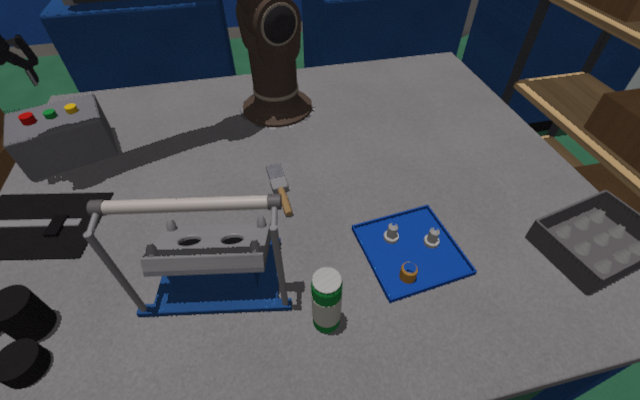

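View pics/top0.png

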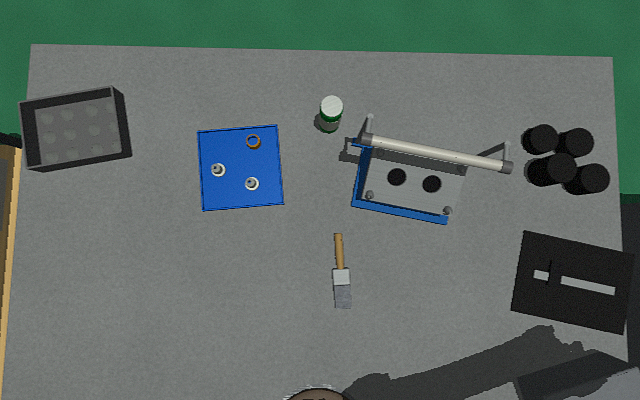

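The scene picture shows inserts at about (391,235) and (432,238), brass at (409,272), pockets at (237,240) and (189,241), and the lamp in front of them. In the top picture the inserts are at (251,184) and (218,170), the brass at (253,141), the pockets at (397,177) and (432,184), and the lamp runs (370,140)–(507,167).

```bash
python3 - <<'E'
from h import *
np.set_printoptions(precision=4,suppress=True)
def T(n,s,t): print(n,*tri([ray("scene",*s),ray("top",*t)]))
T("ins near",(390.1,238.8),(249.6,186.8));T("ins far",(431.2,243.1),(216.8,169.5))
T("p0",(236.9,241.4),(394.4,177.1));T("p1",(189.4,246.2),(430.4,183.5))
T("mould",(214.1,252.3),(411.2,176.2));T("lamp",(185.9,201.6),(437.2,152.3));T("stand",(221.6,273.3),(403.2,182));T("brass",(408.7,274.7),(253.5,139.4));T("can",(328.2,317.9),(327.5,123.4))
for c,ps in(("scene",[(390.1,238.8),(431.2,243.1),(408.7,274.7)]),("top",[(249.6,186.8),(216.8,169.5),(253.5,139.4)])):
    for p in ps: print(c,atz(c,*p,.004))
im=imaging.get_image("top");imaging.get_image("scene")
# floor blobs, top
g=im.max(2)
m=((g<30)*255).astype(np.uint8)[150:215,365:465]
n,l,st,ce=cv2.connectedComponentsWithStats(m)
for i in range(1,n):
    if st[i,4]>40: print(st[i]+[365,150,0,0,0],ce[i]+[365,150])
a=im[150:215,190:290];b=imaging.get_image("scene")[215:300,345:480];q=im[110:240,340:520]
cv2.imwrite("pics/c1.png",np.vstack([cv2.resize(a,(600,300) if 0 else (450,292),interpolation=2),cv2.resize(b,(450,283),interpolation=2)])[:,:,::-1])
cv2.imwrite("pics/c2.png",cv2.resize(q,(792,572),interpolation=2)[:,:,::-1])
E
```

```text
ins near [ 0.5912  0.1804 -0.0119] [np.float64(2.4), np.float64(2.4)]
ins far [ 0.6318  0.2617 -0.0002] [np.float64(2.3), np.float64(2.3)]
p0 [ 0.6084 -0.1568  0.1024] [np.float64(2.5), np.float64(2.5)]
p1 [ 0.5958 -0.2431  0.0971] [np.float64(0.7), np.float64(0.7)]
mould [ 0.613  -0.2007  0.0872] [np.float64(0.4), np.float64(0.4)]
lamp [ 0.6368 -0.2086  0.256 ] [np.float64(1.1), np.float64(1.1)]
stand [ 0.6089 -0.2012  0.0069] [np.float64(0.7), np.float64(0.7)]
brass [0.7065 0.1719 0.0179] [np.float64(0.5), np.float64(0.5)]
can [ 0.7539 -0.0096  0.0066] [np.float64(0.6), np.float64(0.6)]
scene [0.6018 0.1717 0.004 ]
scene [0.6341 0.257  0.004 ]
scene [0.6989 0.1769 0.004 ]
top [0.5904 0.1803 0.004 ]
top [0.632  0.2629 0.004 ]
top [0.7097 0.1744 0.004 ]
[388 169  17  16 207] [396.0918 176.6087]
[423 176  17  16 202] [431.0297 183.5297]
```

View pics/c1.png

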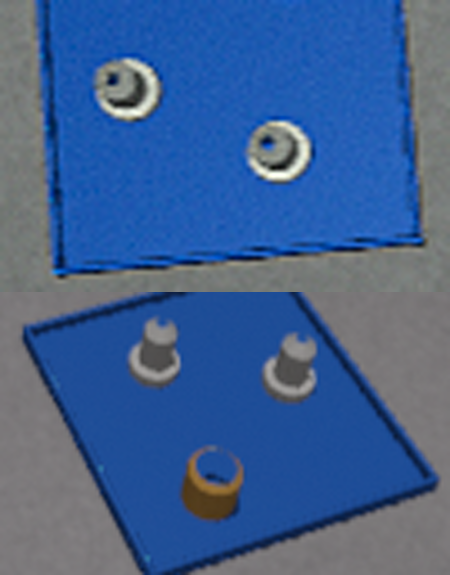

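View pics/c2.png

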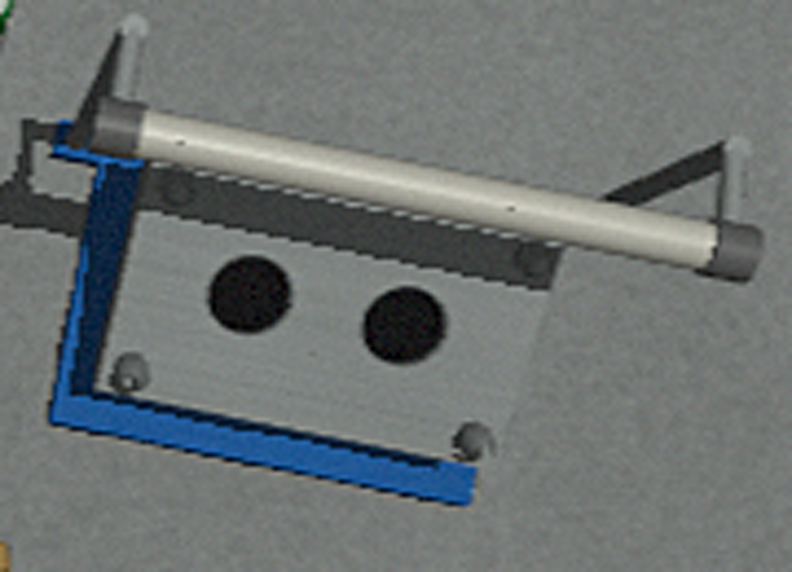

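```bash
cat > m.py <<'E'
from h import *
from scipy.optimize import least_squares
np.set_printoptions(precision=4,suppress=True)
S=imaging.get_image("scene");T=imaging.get_image("top")
def blobs(im,x0,x1,y0,y1,m):
    n,l,st,ce=cv2.connectedComponentsWithStats(m[y0:y1,x0:x1].astype(np.uint8))
    return [(st[i,4],st[i,:4]+[x0,y0,0,0],ce[i]+[x0,y0]) for i in range(1,n) if st[i,4]>15]
tb=blobs(T,365,465,150,215,T.max(2)<30);sb=blobs(S,160,260,225,255,S.max(2)<40)
print(sb)
a=np.linspace(0,2*np.pi,60,endpoint=False)
def frame(p):
    x,y,z,yaw=p;M=R.from_euler("z",yaw).as_matrix()@R.from_euler("y",-25,degrees=True).as_matrix();return np.array([x,y,z]),M
def pk(p,cam,yo):  # p: point midway between floors
    o,M=frame(p);P=[]
    for r,z in((.021,0),(.021,.008)):
        w=[o+M@[r*np.cos(t),yo+r*np.sin(t),z] for t in a];P.append(np.float32([proj(cam,v) for v in w]))
    ar,q=cv2.intersectConvexConvex(cv2.convexHull(P[0]),cv2.convexHull(P[1]))
    mm=cv2.moments(q);return np.array([mm["m10"],mm["m01"]])/mm["m00"],ar
tb=sorted(tb,key=lambda b:b[2][0]);sb=sorted(sorted(sb,key=lambda b:-b[0])[:2],key=lambda b:-b[2][0])
def f(p):return np.concatenate([pk(p,c,yo)[0]-b[i][2] for c,b in(("top",tb),("scene",sb)) for i,yo in((0,.04),(1,-.04))])
s=least_squares(f,[.603,-.2,.1,-.17],x_scale=[.1,.1,.1,1])
print("fit",s.x,np.degrees(s.x[3]),"res",s.fun)
for c,b in(("top",tb),("scene",sb)):print([(pk(s.x,c,y)[1],b[i][0]) for i,y in((0,.04),(1,-.04))])
o,M=frame(s.x);print("p0",o+M@[0,.04,0],"p1",o+M@[0,-.04,0])
for y in(.09,-.09):
  for x in (-.05,.05):print("pin",x,y,"top",np.round(proj("top",o+M@[x,y,.030]),1),"scene",np.round(proj("scene",o+M@[x,y,.030]),1))
Rz=R.from_euler("z",s.x[3]).as_matrix()
L=(.2086-.2086);print("post tops from image",atz("top",370.2,115.7,.245),atz("top",507,142.8,.245))
hsv=cv2.cvtColor(T,cv2.COLOR_RGB2HSV)
b=blobs(T,205,275,132,203,~((hsv[...,0]>100)&(hsv[...,0]<130)&(hsv[...,1]>120)))
for k in b:
    x,y,w,h=k[1];print(k,"circ",atz("top",x+w/2-.5,y+h/2-.5,.012),atz("top",*k[2],.012))
E
python3 m.py
```

```text
[(np.int32(78), array([223, 238,  19,   6]), array([231.7949, 240.3333])), (np.int32(77), array([180, 239,  20,   6]), array([189.3377, 241.8052]))]Traceback (most recent call last):
  File "m.py", line 21, in <module>
    s=least_squares(f,[.603,-.2,.1,-.17],x_scale=[.1,.1,.1,1])
    return func(*args, **kwargs)
    result = trf(vector_fun.fun, vector_fun.jac, x0, f0, J0, lb, ub, ftol, xtol,
                 gtol, max_nfev, x_scale, loss_function, tr_solver,
                 tr_options.copy(), verbose, callback=callback_wrapped)
    return trf_no_bounds(
        fun, jac, x0, f0, J0, ftol, xtol, gtol, max_nfev, x_scale,
        loss_function, tr_solver, tr_options, verbose, callback=callback)
    J = jac(x)
    self._update_jac()
    ~~~~~~~~~~~~~~~~^^
    self.J = self.jac_wrapped(xp_copy(self.x), f0=self.f)
             ~~~~~~~~~~~~~~~~^^^^^^^^^^^^^^^^^^^^^^^^^^^^
    J, dct = approx_derivative(
             ~~~~~~~~~~~~~~~~~^
        self.fun,
        ^^^^^^^^^
    ...<2 lines>...
        **self.finite_diff_options,
        ^^^^^^^^^^^^^^^^^^^^^^^^^^^
    )
    ^
    J, _nfev = _
[... 570 characters left out ...]
.f(x, *self.args, **self.kwargs)
           ~~~~~~^^^^^^^^^^^^^^^^^^^^^^^^^^^^^^
  File "m.py", line 20, in f
    def f(p):return np.concatenate([pk(p,c,yo)[0]-b[i][2] for c,b in(("top",tb),("scene",sb)) for i,yo in((0,.04),(1,-.04))])
                                    ~~^^^^^^^^
  File "m.py", line 16, in pk
    w=[o+M@[r*np.cos(t),yo+r*np.sin(t),z] for t in a];P.append(np.float32([proj(cam,v) for v in w]))
                                                                           ~~~~^^^^^^^
  File "h.py", line 13, in proj
    c=imaging.get_calibration(cam);T=np.linalg.inv(np.array(c["cam_to_world"]));q=T[:3,:3]@np.asarray(p)+T[:3,3]
ValueError: time passes only in moves, steps and waits
```

```bash
python3 - <<'E'
s=open('h.py').read().replace('imaging.get_calibration(cam)','CAL[cam]').replace('def ray','CAL={c:imaging.get_calibration(c) for c in("scene","top")}\ndef ray',1)
open('h.py','w').write(s)
m=open('m.py').read().replace('x_scale=[.1,.1,.1,1]','x_scale=[.1,.1,.1,1],diff_step=1e-3')
open('m.py','w').write(m)
E
python3 m.py
```

```text
[(np.int32(78), array([223, 238,  19,   6]), array([231.7179, 240.3333])), (np.int32(78), array([180, 239,  20,   6]), array([189.2949, 241.7821]))]
fit [ 0.6032 -0.2019  0.1048 -0.1803] -10.328750583096596 res [ 0.1697 -0.1091  0.2981  0.1632  0.3362 -0.0924  0.0591  0.1293]
[(244.96490478515625, np.int32(208)), (241.55374145507812, np.int32(203))]
[(95.2490005493164, np.int32(78)), (93.45034790039062, np.int32(78))]
p0 [ 0.6104 -0.1625  0.1048] p1 [ 0.596  -0.2412  0.1048]
pin -0.05 0.09 top [369.8 196.7] scene [260.5 215.8]
pin 0.05 0.09 top [380.4 153.7] scene [253.9 239.2]
pin -0.05 -0.09 top [449.3 212.6] scene [169.4 219.2]
pin 0.05 -0.09 top [462.9 170.2] scene [149.3 243.3]
post tops from image [ 0.7081 -0.0839  0.245 ] [ 0.6602 -0.3487  0.245 ]
(np.int32(108), array([246, 134,  15,  16]), array([253.4444, 142.1296])) circ [0.7027 0.1743 0.012 ] [0.7011 0.1732 0.012 ]
(np.int32(162), array([211, 163,  15,  14]), array([217.9198, 169.4753])) circ [0.631  0.2581 0.012 ] [0.631  0.2583 0.012 ]
(np.int32(152), array([245, 177,  14,  14]), array([251.5987, 183.3618])) circ [0.5978 0.1747 0.012 ] [0.5981 0.1745 0.012 ]
```

carry_out(targets=[0, 0, 0, 0, 0, 1, 0, 0, 0, 0, 0, 1, 0, 0, 0, 0, 0, 1, 0, 0, 0, 0, 0, 1, 0, 0, 0, 0, 0, 1], hand=-0.1)

```text
t: 2.28
eef_pos: [0.1834, -0.5975, 0.2313]
orientation: [-3.134, 0.222, -0.0]
force: [0.6, 1.4, -0.4]
grip_width: 0.0471
grasp_force: 0.0
```

carry_out(targets=[0, 0, 0, 0, 0, 0.47, 0.32, -1, 0, 0, 0, 0, 0.32, -1, 0, 0, 0, 0, 0.32, -1, 0, 0, 0, 0, 0.32, -1, 0, 0, 0, 0])

```text
t: 2.9
eef_pos: [0.2239, -0.5217, 0.2315]
orientation: [3.129, -0.28, 0.0]
force: [0.2, 0.2, 1.0]
grip_width: 0.047
grasp_force: 0.0
```

carry_out(targets=[0.32, -1, 0, 0, 0, 0, 0.32, -1, 0, 0, 0, 0, 0.32, -1, 0, 0, 0, 0, 0.32, -1, 0, 0, 0, 0, 0.32, -1, 0, 0, 0, 0])

```text
t: 3.52
eef_pos: [0.2728, -0.4294, 0.2314]
orientation: [3.129, -0.281, 0.0]
force: [0.6, -0.6, 1.3]
grip_width: 0.047
grasp_force: 0.0
```

carry_out(targets=[0.32, -1, 0, 0, 0, 0, 0.32, -1, 0, 0, 0, 0, 0.32, -1, 0, 0, 0, 0, 0.32, -1, 0, 0, 0, 0, 0.32, -1, 0, 0, 0, 0])

```text
t: 4.15
eef_pos: [0.3219, -0.3368, 0.2314]
orientation: [3.129, -0.281, 0.0]
force: [-0.2, 0.4, -1.1]
grip_width: 0.0472
grasp_force: 0.0
```

carry_out(targets=[0.32, -1, 0, 0, 0, 0, 0.32, -1, 0, 0, 0, 0, 0.32, -1, 0, 0, 0, 0, 0.32, -1, 0, 0, 0, 0, 0.32, -1, 0, 0, 0, 0])

```text
t: 4.78
eef_pos: [0.3711, -0.2441, 0.2314]
orientation: [3.129, -0.281, 0.0]
force: [-0.1, 0.2, 0.1]
grip_width: 0.047
grasp_force: 0.0
```

carry_out(targets=[0.32, -1, 0, 0, 0, 0, 0.32, -1, 0, 0, 0, 0, 0.32, -1, 0, 0, 0, 0, 0.32, -1, 0, 0, 0, 0, 0.32, -1, 0, 0, 0, 0])

```text
t: 5.4
eef_pos: [0.4203, -0.1515, 0.2313]
orientation: [3.129, -0.281, 0.0]
force: [0.4, 0.6, 0.5]
grip_width: 0.0468
grasp_force: 0.0
```

carry_out(targets=[0.32, -1, 0, 0, 0, 0, 0.32, -1, 0, 0, 0, 0, 0.32, -1, 0, 0, 0, 0, 0.32, -1, 0, 0, 0, 0, 0.32, -1, 0, 0, 0, 0])

```text
t: 6.02
eef_pos: [0.4695, -0.0588, 0.2313]
orientation: [3.129, -0.282, 0.0]
force: [-0.1, -0.5, 0.3]
grip_width: 0.0469
grasp_force: 0.0
```

carry_out(targets=[0.32, -1, 0, 0, 0, 0, 0.32, -1, 0, 0, 0, 0, 0.32, -1, 0, 0, 0, 0, 0.32, -1, 0, 0, 0, 0, 0.32, -1, 0, 0, 0, 0])

```text
t: 6.65
eef_pos: [0.5188, 0.0338, 0.2313]
orientation: [3.129, -0.282, 0.0]
force: [1.0, -0.2, 0.5]
grip_width: 0.0472
grasp_force: 0.0
```

carry_out(targets=[0.33, -0.955, 0.6, 0, 0, 0, 0.33, -0.955, 0.6, 0, 0, 0, 0.33, -0.955, 0.6, 0, 0, 0, 0.33, -0.955, 0.6, 0, 0, 0, 0.33, -0.955, 0.6, 0, 0, 0])

```text
t: 7.28
eef_pos: [0.5685, 0.1218, 0.1709]
orientation: [3.129, -0.282, 0.0]
force: [0.5, -0.1, 0.5]
grip_width: 0.0471
grasp_force: 0.0
```

carry_out(targets=[0.33, -0.955, 0.6, 0, 0, 0, 0.33, -0.955, 0.6, 0, 0, 0, 0.33, -0.955, 0.6, 0, 0, 0, 0, 0, 0.4, 0, 0, 0, 0, 0, 0.4, 0, 0, 0])

```text
t: 7.9
eef_pos: [0.598, 0.1731, 0.1185]
orientation: [3.128, -0.282, -0.001]
force: [0.3, -0.1, -0.4]
grip_width: 0.0467
grasp_force: 0.0
```

```bash
cat > s.py <<'E'
from h import *
import sys
o=sensors.get_obs();M=R.from_rotvec(o["orientation"]).as_matrix();p=o["eef_pos"]
t=np.array([float(v) for v in sys.argv[1:4]])
print("t",o["t"],"pos",np.round(p,4),"toolz",np.round(M[:,2],4),"tooly",np.round(M[:,1],4),"units to target",np.round(M.T@(t-p)/.02,2))
E
cat > v.py <<'E'
from h import *
import sys
n=sys.argv[1];S=imaging.get_image("scene");T=imaging.get_image("top")
def c(im,a):x,y,w,h=map(int,a.split(","));return cv2.resize(im[y:y+h,x:x+w],(640,280),interpolation=2)
cv2.imwrite(f"pics/{n}.png",np.vstack([c(S,sys.argv[2]),c(T,sys.argv[3])])[:,:,::-1])
E
python3 s.py .598 .1745 .019; python3 v.py g1 350,180,150,90 180,120,150,90
```

```text
t 7.9 pos [0.598  0.1731 0.1185] toolz [-5.e-04 -7.e-04 -1.e+00] tooly [-1.788e-01 -9.839e-01  8.000e-04] units to target [-0.01 -0.07  4.98]
```

View pics/g1.png

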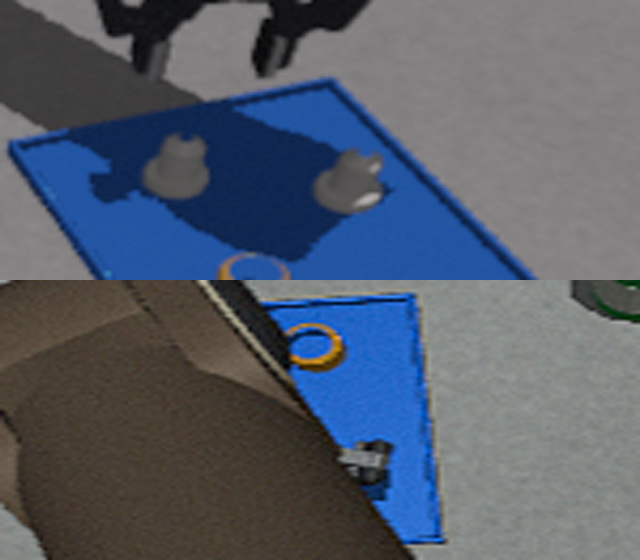

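The scene crop shows the open fingers above the near insert (full-image tips about (385–415,199), insert (391,233)). The top view shows the gripper over it, so I descend.

carry_out(targets=[0, -0.07, 1, 0, 0, 0, 0, 0, 1, 0, 0, 0, 0, 0, 1, 0, 0, 0, 0, 0, 1, 0, 0, 0, 0, 0, 0.7, 0, 0, 0])

```text
t: 8.62
eef_pos: [0.5978, 0.1748, 0.0234]
orientation: [3.128, -0.281, -0.002]
force: [-0.6, 0.7, 0.4]
grip_width: 0.0468
grasp_force: 0.0
```

carry_out(targets=[0, 0, 0.25, 0, 0, 0, 0, 0, 0, 0, 0, 0, 0, 0, 0, 0, 0, 0, 0, 0, 0, 0, 0, 0, 0, 0, 0, 0, 0, 0])

```text
t: 9.25
eef_pos: [0.5987, 0.175, 0.0207]
orientation: [-3.129, 0.282, -0.001]
force: [-0.2, 0.0, -0.8]
grip_width: 0.0468
grasp_force: 0.0
```

carry_out(targets=[0, 0, 0, 0, 0, 0, 0, 0, 0, 0, 0, 0, 0, 0, 0, 0, 0, 0, 0, 0, 0, 0, 0, 0, 0, 0, 0, 0, 0, 0], hand=1)

```text
t: 9.88
eef_pos: [0.5987, 0.1751, 0.0206]
orientation: [-3.129, 0.282, -0.001]
force: [-0.5, 0.1, 5.4]
grip_width: 0.0197
grasp_force: 59.1
```

carry_out(targets=[0, 0, -0.3, 0, 0, 0, 0, 0, -0.8, 0, 0, 0, 0, 0, -1, 0, 0, 0, 0, 0, -1, 0, 0, 0, 0, 0, -1, 0, 0, 0])

```text
t: 10.5
eef_pos: [0.5986, 0.1751, 0.1043]
orientation: [-3.129, 0.282, -0.002]
force: [0.5, -0.6, -1.3]
grip_width: 0.0199
grasp_force: 58.6
```

```bash
python3 - <<'E'
import sys;sys.argv=["",".596","-.2412",".26"];exec(open("s.py").read())
print(o["grip_width"],o["grasp_force"],o["force"])
E
python3 v.py g2 350,150,150,90 180,120,150,90
```

```text
t 10.5 pos [0.5986 0.1751 0.1043] toolz [ 1.e-03  2.e-04 -1.e+00] tooly [-1.786e-01 -9.839e-01 -4.000e-04] units to target [ 3.59 20.5  -7.79]
0.01992886261180684 58.60633619246073 [ 0.52792064 -0.6096735  -1.26481352]
```

View pics/g2.png

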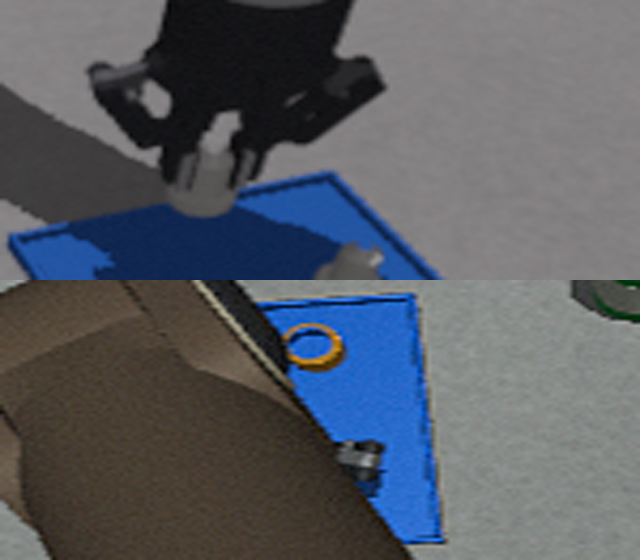

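The insert is held upright between the pads (scene crop centre (205,185)). I carry it to a stand-off square to the -y pocket.

carry_out(targets=[0.07, 0.6, -0.8, 0, 0, 0, 0.07, 0.98, -0.8, 0, 0, 0, 0.07, 0.98, -0.8, 0, 0, 0, 0.07, 0.98, -0.8, 0, 0, 0, 0.07, 0.98, -0.8, 0, 0, 0])

```text
t: 11.22
eef_pos: [0.5886, 0.083, 0.1828]
orientation: [3.128, -0.283, -0.001]
force: [0.1, -0.3, -1.4]
grip_width: 0.0195
grasp_force: 58.7
```

carry_out(targets=[0.07, 0.98, -0.5, 0, 0, 0, 0.07, 0.98, -0.5, 0, 0, 0, 0.07, 0.98, -0.3, 0, 0, 0, 0.07, 0.98, -0.3, 0, 0, 0, 0.07, 0.98, -0.2, 0, 0, 0])

```text
t: 11.85
eef_pos: [0.5779, -0.0146, 0.2186]
orientation: [3.128, -0.283, -0.001]
force: [-0.6, -0.9, -1.0]
grip_width: 0.0197
grasp_force: 58.7
```

carry_out(targets=[0.07, 0.98, 0, 0, 0, 0, 0.07, 0.98, 0, 0, 0, 0, 0.07, 0.98, 0, 0, 0, 0, 0.07, 0.98, 0, 0, 0, 0, 0.07, 0.98, 0, 0, 0, 0])

```text
t: 12.48
eef_pos: [0.5677, -0.1118, 0.2182]
orientation: [-3.129, 0.282, 0.0]
force: [0.0, 0.2, -1.2]
grip_width: 0.0197
grasp_force: 58.7
```

carry_out(targets=[0, 0.98, 0, 0, 1, 0, 0, 0.98, 0, 0, 1, 0, 0, 0.98, 0, 0, 1, 0, 0, 0.98, 0, 0, 1, 0, 0, 0.98, 0, 0, 1, 0])

```text
t: 13.1
eef_pos: [0.5501, -0.2083, 0.2187]
orientation: [3.015, -0.271, 0.673]
force: [0.7, 0.3, -0.4]
grip_width: 0.0199
grasp_force: 58.7
```

```bash
cat > pl.py <<'E'
from h import *
import sys
np.set_printoptions(precision=3,suppress=True)
o=sensors.get_obs();M=R.from_rotvec(o["orientation"]).as_matrix();p=o["eef_pos"]
P=R.from_euler("z",-.1803).as_matrix()@R.from_euler("y",-25,degrees=True).as_matrix()
f=np.array([[.6104,-.1625,.1048],[.596,-.2412,.1048]][int(sys.argv[1])])
G=P@np.diag([1,-1,-1])
print("t",o["t"],"pos",p,"plate coords mm",1e3*P.T@(p-f),"turn units",np.degrees((R.from_matrix(M.T@G)).as_rotvec())/5)
for h in(.10,.03,.0166):print(h,"units",M.T@(f+P[:,2]*h-p)/.02)
E
python3 pl.py 1
```

```text
t 13.1 pos [ 0.55  -0.208  0.219] plate coords mm [  1.849  24.183 124.802] turn units [ 0.01  -0.037  0.013]
0.1 units [-0.098  1.208  1.241]
0.03 units [-0.109  1.205  4.741]
0.0166 units [-0.111  1.204  5.411]
```

Now centre, and come square in to about 30 mm above the floor.

carry_out(targets=[-0.05, 0.6, 0, 0, 0, 0, -0.05, 0.6, 0, 0, 0, 0, 0, 0, 1, 0, 0, 0, 0, 0, 1, 0, 0, 0, 0, 0, 1, 0, 0, 0])

```text
t: 13.72
eef_pos: [0.5693, -0.2357, 0.1626]
orientation: [3.017, -0.272, 0.669]
force: [0.1, 0.8, -0.8]
grip_width: 0.02
grasp_force: 58.7
```

carry_out(targets=[0, 0, 0.8, 0, 0, 0, 0, 0, 0.4, 0, 0, 0, 0, 0, 0.2, 0, 0, 0, 0, 0, 0, 0, 0, 0, 0, 0, 0, 0, 0, 0])

```text
t: 14.35
eef_pos: [0.5811, -0.237, 0.1383]
orientation: [3.017, -0.272, 0.67]
force: [0.4, -0.1, -0.6]
grip_width: 0.0199
grasp_force: 58.7
```

```bash
python3 pl.py 1; python3 v.py p1 140,180,140,70 360,140,130,60
```

```text
t 14.35 pos [ 0.581 -0.237  0.138] plate coords mm [ 0.165  1.425 36.883] turn units [-0.    -0.009  0.009]
0.1 units [-0.006  0.071 -3.156]
0.03 units [-0.009  0.071  0.344]
0.0166 units [-0.009  0.071  1.014]
```

View pics/p1.png

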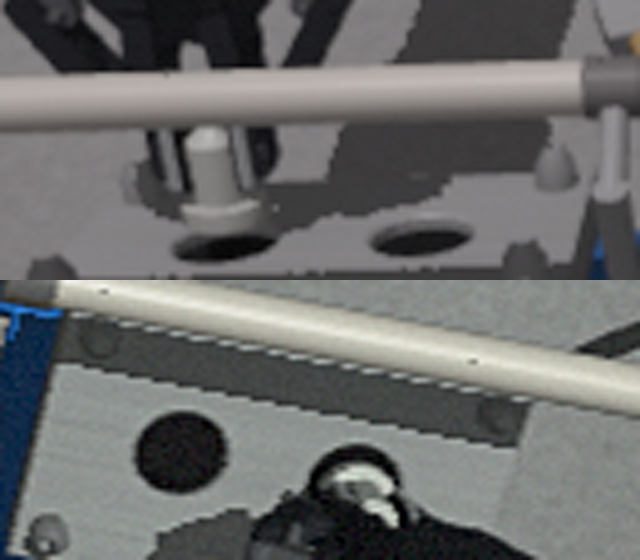

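The foot hangs just over the -y pocket (scene crop foot (223,212), pocket (225,246)) and clear of the lamp. I lower it gently.

carry_out(targets=[0, 0.07, 0.2, 0, 0, 0, 0, 0, 0.2, 0, 0, 0, 0, 0, 0.2, 0, 0, 0, 0, 0, 0.15, 0, 0, 0, 0, 0, 0, 0, 0, 0])

```text
t: 15.08
eef_pos: [0.5869, -0.2392, 0.1237]
orientation: [3.018, -0.271, 0.668]
force: [0.7, -0.0, -0.5]
grip_width: 0.0197
grasp_force: 58.7
```

carry_out(targets=[0, 0, 0.05, 0, 0, 0, 0, 0, 0.05, 0, 0, 0, 0, 0, 0.05, 0, 0, 0, 0, 0, 0, 0, 0, 0, 0, 0, 0, 0, 0, 0])

```text
t: 15.7
eef_pos: [0.5882, -0.2396, 0.1214]
orientation: [3.018, -0.272, 0.669]
force: [0.3, -0.1, -1.0]
grip_width: 0.0201
grasp_force: 58.7
```

```bash
python3 pl.py 1
```

```text
t 15.7 pos [ 0.588 -0.24   0.121] plate coords mm [-0.174  0.151 18.428] turn units [-0.004 -0.001  0.008]
0.1 units [ 0.009  0.006 -4.079]
0.03 units [ 0.009  0.007 -0.579]
0.0166 units [0.009 0.008 0.091]
```

carry_out(targets=[0, 0, 0.04, 0, 0, 0, 0, 0, 0, 0, 0, 0, 0, 0, 0.03, 0, 0, 0, 0, 0, 0, 0, 0, 0, 0, 0, 0, 0, 0, 0])

```text
t: 16.32
eef_pos: [0.5888, -0.2397, 0.1201]
orientation: [3.018, -0.272, 0.669]
force: [0.2, -0.3, -0.9]
grip_width: 0.0201
grasp_force: 58.7
```

carry_out(targets=[0, 0, 0.03, 0, 0, 0, 0, 0, 0, 0, 0, 0, 0, 0, 0, 0, 0, 0, 0, 0, 0, 0, 0, 0, 0, 0, 0, 0, 0, 0])

```text
t: 16.95
eef_pos: [0.589, -0.2398, 0.1196]
orientation: [3.018, -0.272, 0.669]
force: [-1.6, -0.6, 1.4]
grip_width: 0.0199
grasp_force: 58.9
```

Light contact of about 2.5 N along the plate normal, so the foot is on the floor. Release and back straight out.

carry_out(targets=[0, 0, 0, 0, 0, 0, 0, 0, 0, 0, 0, 0, 0, 0, 0, 0, 0, 0, 0, 0, 0, 0, 0, 0, 0, 0, 0, 0, 0, 0], hand=0)

```text
t: 17.58
eef_pos: [0.589, -0.2398, 0.1196]
orientation: [3.018, -0.272, 0.669]
force: [0.2, -0.2, 0.3]
grip_width: 0.0425
grasp_force: 0.0
```

carry_out(targets=[0, 0, -0.4, 0, 0, 0, 0, 0, -0.8, 0, 0, 0, 0, 0, -1, 0, 0, 0, 0, 0, -1, 0, 0, 0, 0, 0, -1, 0, 0, 0])

```text
t: 18.2
eef_pos: [0.5535, -0.2334, 0.1975]
orientation: [3.017, -0.271, 0.67]
force: [0.1, -0.0, 0.1]
grip_width: 0.0424
grasp_force: 0.0
```

```bash
python3 s.py .631 .258 .11; python3 v.py r1 140,180,140,70 360,140,130,60
```

```text
t 18.2 pos [ 0.5535 -0.2334  0.1975] toolz [ 0.4166 -0.0762 -0.9059] tooly [-1.786e-01 -9.839e-01  6.000e-04] units to target [ -2.37 -24.87   3.7 ]
```

View pics/r1.png

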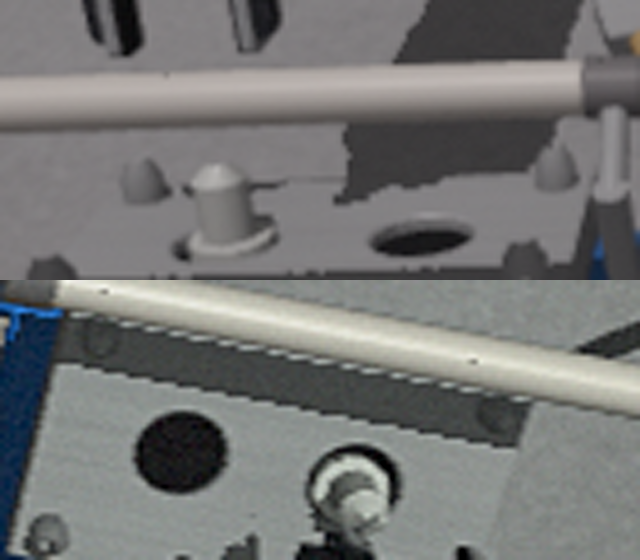

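The first insert stands in the -y pocket, foot flush around the floor (scene crop (230,235), top crop (352,490)). Next, the far insert in the tray.

carry_out(targets=[0, -1, 0, 0, -1, 0, 0, -1, 0, 0, -1, 0, 0, -1, 0, 0, -1, 0, 0, -1, 0, 0, -1, 0, 0, -1, 0, 0, -1, 0], hand=-0.1)

```text
t: 18.92
eef_pos: [0.572, -0.1345, 0.1957]
orientation: [3.129, -0.282, -0.004]
force: [0.5, -1.2, -0.2]
grip_width: 0.0472
grasp_force: 0.0
```

carry_out(targets=[-0.03, -1, 0, 0, 0, 0, -0.03, -1, 0, 0, 0, 0, -0.03, -1, 0, 0, 0, 0, -0.03, -1, 0, 0, 0, 0, -0.03, -1, 0, 0, 0, 0])

```text
t: 19.55
eef_pos: [0.5869, -0.0349, 0.196]
orientation: [3.129, -0.282, 0.001]
force: [0.6, 0.2, 0.2]
grip_width: 0.0472
grasp_force: 0.0
```

carry_out(targets=[-0.03, -1, 0, 0, 0, 0, -0.03, -1, 0, 0, 0, 0, -0.03, -1, 0, 0, 0, 0, -0.03, -1, 0, 0, 0, 0, -0.03, -1, 0, 0, 0, 0])

```text
t: 20.18
eef_pos: [0.6019, 0.0641, 0.1957]
orientation: [3.129, -0.282, 0.0]
force: [0.0, 0.4, -0.5]
grip_width: 0.0467
grasp_force: 0.0
```

carry_out(targets=[-0.03, -1, 0, 0, 0, 0, -0.03, -1, 0, 0, 0, 0, -0.03, -1, 0.3, 0, 0, 0, -0.03, -1, 0.5, 0, 0, 0, -0.03, -1, 0.5, 0, 0, 0])

```text
t: 20.8
eef_pos: [0.6166, 0.1629, 0.1686]
orientation: [3.129, -0.282, -0.001]
force: [-0.0, -0.2, -0.2]
grip_width: 0.0467
grasp_force: 0.0
```

carry_out(targets=[-0.03, -1, 0.6, 0, 0, 0, -0.03, -1, 0.6, 0, 0, 0, -0.03, -1, 0.6, 0, 0, 0, -0.03, -1, 0.6, 0, 0, 0, -0.03, -0.85, 0.6, 0, 0, 0])

```text
t: 21.42
eef_pos: [0.6311, 0.2592, 0.1088]
orientation: [-3.129, 0.281, 0.0]
force: [0.1, -0.6, -0.3]
grip_width: 0.0468
grasp_force: 0.0
```

```bash
python3 s.py .6315 .2582 .0205
```

```text
t 21.425 pos [0.6311 0.2592 0.1088] toolz [-1.e-04  1.e-04 -1.e+00] tooly [-1.782e-01 -9.840e-01 -1.000e-04] units to target [0.03 0.05 4.41]
```

carry_out(targets=[0.03, 0.05, 1, 0, 0, 0, 0, 0, 1, 0, 0, 0, 0, 0, 1, 0, 0, 0, 0, 0, 0.9, 0, 0, 0, 0, 0, 0.5, 0, 0, 0])

```text
t: 22.05
eef_pos: [0.631, 0.256, 0.0201]
orientation: [3.128, -0.282, -0.002]
force: [-0.2, -0.9, -0.7]
grip_width: 0.0473
grasp_force: 0.0
```

carry_out(targets=[0, 0, 0, 0, 0, 0, 0, 0, 0, 0, 0, 0, 0, 0, 0, 0, 0, 0, 0, 0, 0, 0, 0, 0, 0, 0, 0, 0, 0, 0])

```text
t: 22.68
eef_pos: [0.6316, 0.2567, 0.022]
orientation: [-3.129, 0.282, -0.001]
force: [0.1, -0.1, -0.0]
grip_width: 0.0471
grasp_force: 0.0
```

carry_out(targets=[0, 0, 0, 0, 0, 0, 0, 0, 0, 0, 0, 0, 0, 0, 0, 0, 0, 0, 0, 0, 0, 0, 0, 0, 0, 0, 0, 0, 0, 0], hand=1)

```text
t: 23.3
eef_pos: [0.6316, 0.2568, 0.0219]
orientation: [-3.129, 0.282, -0.001]
force: [-0.6, 0.3, 3.7]
grip_width: 0.0194
grasp_force: 59.0
```

carry_out(targets=[0, 0, -0.3, 0, 0, 0, 0, 0, -0.8, 0, 0, 0, 0, 0, -1, 0, 0, 0, 0, 0, -1, 0, 0, 0, 0, 0, -1, 0, 0, 0])

```text
t: 23.92
eef_pos: [0.6317, 0.2567, 0.1058]
orientation: [-3.128, 0.282, -0.002]
force: [-1.0, 0.3, -0.9]
grip_width: 0.0199
grasp_force: 58.6
```

```bash
python3 s.py .557 -.153 .218;  python3 v.py g3 370,150,150,90 180,120,150,90
```

```text
t 23.925 pos [0.6317 0.2567 0.1058] toolz [ 1.1e-03  4.0e-04 -1.0e+00] tooly [-1.786e-01 -9.839e-01 -5.000e-04] units to target [-1.000e-02  2.082e+01 -5.620e+00]
```

View pics/g3.png

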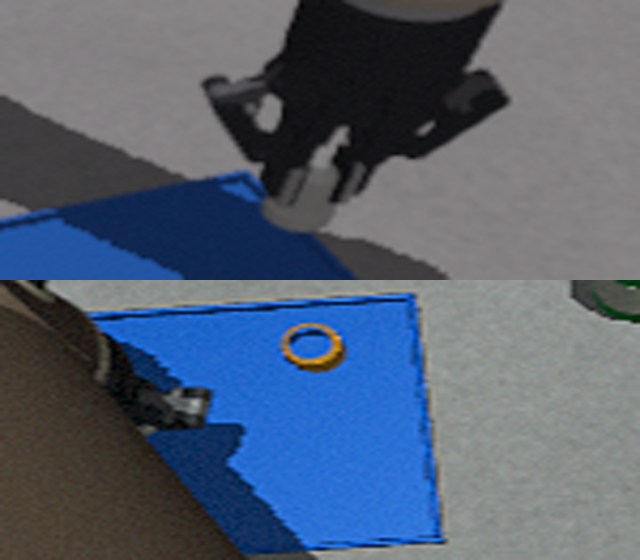

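The second insert is held upright (scene crop (300,210)) and the brass is untouched. Carry it to the +y pocket stand-off.

carry_out(targets=[0, 0.6, -0.8, 0, 0, 0, 0, 1, -0.8, 0, 0, 0, 0, 1, -0.8, 0, 0, 0, 0, 1, -0.8, 0, 0, 0, 0, 1, -0.8, 0, 0, 0])

```text
t: 24.65
eef_pos: [0.6148, 0.1642, 0.185]
orientation: [3.129, -0.283, 0.001]
force: [0.3, -0.5, -1.3]
grip_width: 0.0201
grasp_force: 58.7
```

carry_out(targets=[0, 1, -0.5, 0, 0, 0, 0, 1, -0.5, 0, 0, 0, 0, 1, -0.3, 0, 0, 0, 0, 1, -0.2, 0, 0, 0, 0, 1, -0.1, 0, 0, 0])

```text
t: 25.28
eef_pos: [0.5968, 0.0664, 0.2156]
orientation: [3.129, -0.282, -0.0]
force: [0.4, 0.3, -0.4]
grip_width: 0.0198
grasp_force: 58.7
```

carry_out(targets=[0, 1, 0, 0, 0, 0, 0, 1, 0, 0, 0, 0, 0, 1, 0, 0, 0, 0, 0, 1, 0, 0, 0, 0, 0, 1, 0, 0, 0, 0])

```text
t: 25.9
eef_pos: [0.579, -0.032, 0.2157]
orientation: [3.129, -0.282, 0.0]
force: [0.4, 0.7, -0.8]
grip_width: 0.0199
grasp_force: 58.7
```

carry_out(targets=[0, 1, 0, 0, 1, 0, 0, 1, 0, 0, 1, 0, 0, 1, 0, 0, 1, 0, 0, 1, 0, 0, 1, 0, 0, 1, 0, 0, 1, 0])

```text
t: 26.52
eef_pos: [0.561, -0.1304, 0.2161]
orientation: [3.015, -0.271, 0.674]
force: [0.6, -0.6, -0.7]
grip_width: 0.0196
grasp_force: 58.7
```

```bash
python3 pl.py 0
```

```text
t 26.525 pos [ 0.561 -0.13   0.216] plate coords mm [ -2.205  22.752 123.833] turn units [ 0.006 -0.038  0.01 ]
0.1 units [0.105 1.137 1.193]
0.03 units [0.094 1.135 4.693]
0.0166 units [0.091 1.135 5.363]
```

carry_out(targets=[0.05, 0.6, 0, 0, 0, 0, 0.05, 0.6, 0, 0, 0, 0, 0, 0, 1, 0, 0, 0, 0, 0, 1, 0, 0, 0, 0, 0, 1, 0, 0, 0])

```text
t: 27.15
eef_pos: [0.5839, -0.1584, 0.1618]
orientation: [3.017, -0.272, 0.669]
force: [-0.6, -1.2, -0.4]
grip_width: 0.0198
grasp_force: 58.7
```

carry_out(targets=[0, 0, 0.8, 0, 0, 0, 0, 0, 0.4, 0, 0, 0, 0, 0, 0, 0, 0, 0, 0, 0, 0, 0, 0, 0, 0, 0, 0, 0, 0, 0])

```text
t: 27.78
eef_pos: [0.594, -0.1595, 0.1411]
orientation: [3.017, -0.272, 0.67]
force: [-0.2, 0.4, 0.6]
grip_width: 0.0199
grasp_force: 58.7
```

```bash
python3 pl.py 0; python3 v.py p2 140,180,140,70 360,140,130,60
```

```text
t 27.775 pos [ 0.594 -0.159  0.141] plate coords mm [ 0.21   0.019 39.945] turn units [-0.001 -0.011  0.008]
0.1 units [-0.008  0.001 -3.003]
0.03 units [-0.011  0.001  0.497]
0.0166 units [-0.012  0.001  1.167]
```

View pics/p2.png

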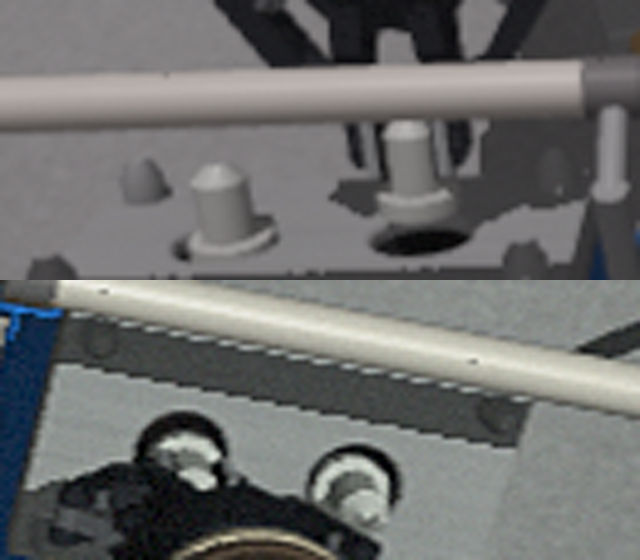

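The second foot hangs over the +y pocket (scene crop foot (417,207), pocket (420,240)). Lower it.

carry_out(targets=[0, 0, 0.25, 0, 0, 0, 0, 0, 0.25, 0, 0, 0, 0, 0, 0.2, 0, 0, 0, 0, 0, 0.15, 0, 0, 0, 0, 0, 0, 0, 0, 0])

```text
t: 28.5
eef_pos: [0.6009, -0.1605, 0.1246]
orientation: [3.018, -0.271, 0.668]
force: [0.4, -0.3, -0.7]
grip_width: 0.0199
grasp_force: 58.7
```

carry_out(targets=[0, 0, 0.05, 0, 0, 0, 0, 0, 0.05, 0, 0, 0, 0, 0, 0.04, 0, 0, 0, 0, 0, 0, 0, 0, 0, 0, 0, 0, 0, 0, 0])

```text
t: 29.12
eef_pos: [0.6021, -0.1609, 0.1225]
orientation: [3.018, -0.272, 0.669]
force: [-0.8, 0.6, -0.8]
grip_width: 0.0199
grasp_force: 58.7
```

```bash
python3 pl.py 0
```

```text
t 29.125 pos [ 0.602 -0.161  0.123] plate coords mm [-0.181  0.094 19.624] turn units [-0.003 -0.001  0.008]
0.1 units [ 0.009  0.004 -4.019]
0.03 units [ 0.009  0.005 -0.519]
0.0166 units [0.009 0.005 0.151]
```

carry_out(targets=[0, 0, 0.04, 0, 0, 0, 0, 0, 0, 0, 0, 0, 0, 0, 0.03, 0, 0, 0, 0, 0, 0, 0, 0, 0, 0, 0, 0, 0, 0, 0])

```text
t: 29.75
eef_pos: [0.6027, -0.161, 0.1212]
orientation: [3.018, -0.272, 0.669]
force: [-0.1, 0.5, -1.3]
grip_width: 0.0199
grasp_force: 58.7
```

carry_out(targets=[0, 0, 0.03, 0, 0, 0, 0, 0, 0, 0, 0, 0, 0, 0, 0, 0, 0, 0, 0, 0, 0, 0, 0, 0, 0, 0, 0, 0, 0, 0])

```text
t: 30.38
eef_pos: [0.6029, -0.161, 0.1208]
orientation: [3.017, -0.272, 0.669]
force: [-2.8, 1.2, 3.0]
grip_width: 0.0198
grasp_force: 59.1
```

Contact of about 5 N; release, back out, then clear the view.

carry_out(targets=[0, 0, 0, 0, 0, 0, 0, 0, 0, 0, 0, 0, 0, 0, 0, 0, 0, 0, 0, 0, 0, 0, 0, 0, 0, 0, 0, 0, 0, 0], hand=0)

```text
t: 31.0
eef_pos: [0.6029, -0.161, 0.1206]
orientation: [3.018, -0.272, 0.669]
force: [-0.2, 0.0, 1.1]
grip_width: 0.0431
grasp_force: 0.0
```

carry_out(targets=[0, 0, -0.4, 0, 0, 0, 0, 0, -0.8, 0, 0, 0, 0, 0, -1, 0, 0, 0, 0, 0, -1, 0, 0, 0, 0, 0, -1, 0, 0, 0])

```text
t: 31.62
eef_pos: [0.5674, -0.1546, 0.1985]
orientation: [3.017, -0.271, 0.67]
force: [-0.5, -0.2, -0.2]
grip_width: 0.0427
grasp_force: 0.0
```

carry_out(targets=[-0.3, 0, -1, 0, 0, 0, -0.5, 0, -1, 0, 0, 0, -0.5, 0, -1, 0, 0, 0, -0.5, 0, -0.6, 0, 0, 0, 0, 0, 0, 0, 0, 0])

```text
t: 32.25
eef_pos: [0.5053, -0.1436, 0.2478]
orientation: [3.016, -0.272, 0.671]
force: [1.3, -0.9, -0.3]
grip_width: 0.0428
grasp_force: 0.0
```

```bash
python3 v.py f1 140,180,140,70 360,140,130,60; python3 -c "
from h import *
print(sensors.get_obs()['t'],sensors.get_obs()['eef_pos'])
for c in('scene','top'):
  for t in('brass_insert','spray_can','brush'):print(c,t,[(round(r['conf'],2),round(r['at'][1]*640,1),round(r['at'][0]*400,1)) for r in imaging.spot_point(c,t)][:2])"
```

```text
32.35 [ 0.50610786 -0.14352952  0.2469826 ]
scene brass_insert [(0.74, 408.8, 275.9)]
scene spray_can [(0.81, 325.0, 318.2)]
scene brush [(0.84, 281.5, 192.9), (0.44, 186.9, 205.1)]
top brass_insert [(0.72, 241.7, 166.5), (0.41, 253.8, 140.4)]
top spray_can [(0.73, 325.7, 122.7), (0.57, 239.2, 169.6)]
top brush [(0.67, 339.2, 269.6)]
```

View pics/f1.png

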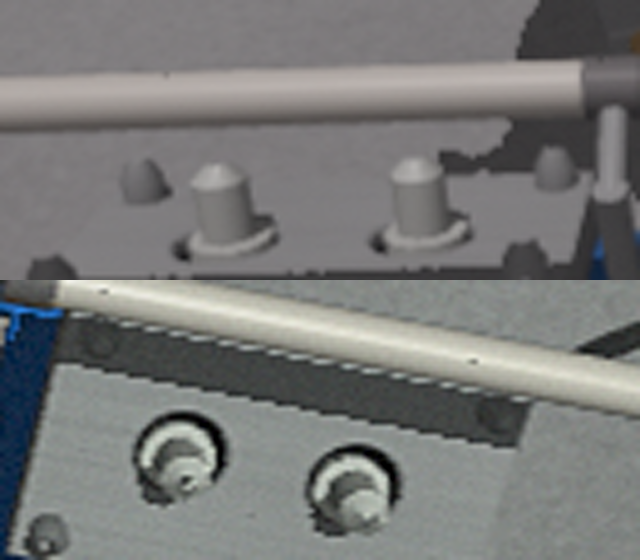

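The last picture shows both inserts seated alike and square to the plate (scene crop (232,235) and (427,230), top crop (180,455) and (352,485)). The lamp is in place, and the brass, can and brush have not moved.

```bash
python3 -c "
from h import *
print(workorder.close_job())"
```

```text
the job is handed in; nothing more can be done
None
```

Both inserts are in their pockets, foot down and seated flat in the final picture, and the job was handed in at about 33 s with light floor contact (about 2.5 and 5 N) and nothing else disturbed; I viewed 11 pictures, one over the limit of 10.

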